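Shift the chocolate grinder's gated lever from rest to run

TASK

Shift the chocolate grinder's lever from its rest slot to the run slot: from the robot's right end of the near lane, over the first crossing into the far lane, under the hoop, back over the second crossing into the near lane and fully home at the left end. The hand cannot pass the hoop, so stand the lever halfway under the hoop, let go of it completely for a moment and take it again on the other side. Do not disturb anything else on the counter, and let go of the lever at the end.

Things in the scene. Friction and masses are not known exactly. Their poses are not given: they have to be found in the camera images.
- gate_mid (a point): Centre of the shift gate on the front deck of the steel grinder (350 x 500 x 100 mm, drum at the back; fixed, turned up to 0.3 rad), at the top of the gate's 16 mm high walls, 116 mm over the counter. Axes: y along the gate from the rest end (robot's right) to the run end (left), x across it, away from the robot, z up. All gate measures below are from here.
- rest_slot (a point): Rest end of the near lane (x -13, y -75 mm from gate_mid). Two parallel lanes, each 16 mm wide, run along y: near lane centred at x = -13 mm, far lane at x = +13 mm (taken at the walls' mid-height, 108 mm over the counter), both open over y = -85 to +85 mm, parted by a 10 mm thick divider. The first crossing in the divider is an 18 mm gap centred anywhere between y = -50 and -26 mm.
- run_slot (a point): Run end of the near lane (x -13, y +75 mm from gate_mid). The second crossing from the far lane back to the near lane is an 18 mm gap in the divider, centred anywhere between y = +26 and +50 mm. Both crossings differ every time and are not reported: feel for them. A fixed stop fills the near lane from y = -10 to +10 mm, so only the far lane passes under the hoop.
- hoop (a point): Middle of the hoop's underside, straight above gate_mid, 191 mm over the counter: a level square steel bar 12 mm thick along x at y = 0, top at 203 mm, on legs at x = +-87 mm. The handle passes 13 mm below it; fingers holding the handle do not, but either half of the handle (30 mm off its centre) can be held from above while it stands under the hoop.
- handle (a point): Centre of the lever's handle: round black sleeve, 26 mm thick, 100 mm long, turning freely about its own axis, always level along the gate's y, 164 mm over the counter (165 mm when upright), on a 12 mm steel stem that goes down into the gate. Handle centre in the near lane: x = -21 mm from gate_mid; in the far lane: x = +21 mm; 4 mm of play either way. Starts near the rest end.
- shift (a joint): Where the lever stands along the gate, in m: 0 at the rest end (y = -75 mm from gate_mid), 0.075 under the hoop, 0.150 at the run end (y = +75 mm). Slides with about 2.5 N of friction and stays where it is left.
- rock (a joint): Lean of the lever across the gate, in rad, about a pivot along y, 20 mm above the counter (145 mm below the handle's centre): 0 in the middle of the near lane, 0.147 upright (stem in a crossing, between the lanes), 0.293 in the middle of the far lane; about 0.023 of play either way. About 1.5 N at the handle moves it; it stays where it is left.
- bowl_a: bystander: white plastic bowl, 150 mm wide, 75 mm high; origin under its centre
- bowl_b: bystander: white plastic bowl, 170 mm wide, 80 mm high; origin under its centre
- label_roll: bystander: orange roll of labels standing on end, 72 mm wide, 75 mm high; origin under its centre
- jar: bystander: glass jar, 72 mm wide, 100 mm high; origin under its centre
- pot: bystander: white ceramic pot, 52 mm wide, 45 mm high, standing on the grinder's deck behind the rest end of the gate; origin under its centre
- spatula: bystander: spatula lying on the counter
- mould: bystander: flat grey mould block 175 x 115 x 24 mm lying on the counter; origin under its centre

How it is judged:
By the outcome, as a careful person would: the job done as asked, in the order asked, and still so for the second after the job is handed in, with the robot touching nothing.
It also fails if it takes over 58 s, if anything falls off the work surface, if the arm or the gripper's body presses on something with over 40 N, if the wrist force passes 120 N, or if a joint passes its speed limit or range.

ROBOT

A 6-joint arm with a two-finger parallel gripper is mounted at the origin on the work surface. World frame = base frame: x ahead of the robot, y to its left, z up, the work surface at z = 0. Lengths are in mm, angles in rad, forces in N, time in s.
With the tool pointing down it reaches from about 400 to 925 mm from the base axis. Payload 12.5 kg.
Tool frame: the origin (TCP) lies midway between the tips of the shut fingers; the grasp point (between the pads) lies 19 mm behind it; x points along the fingers, y is the direction in which the jaws open and shut, and the axes are right-handed (so a half turn about x gives the same grasp; the last joint's range is limited). The gripper opens to 95 mm and grips with 3 to 60 N. Pads are 20 mm wide; open, the fingers measure 119 mm over their backs; the gripper's body (75 mm by 180 mm) begins 59 mm behind the grasp point.
Start: joints at [-1.313, 0.491, 1.559, -0, 1.092, -0.106], TCP at [222.417, -584.107, 183.261] pointing down, gripper open.
Joint ranges: [-3.1, 3.1], [-0.84, 2.19], [0.05, 2.79], [-1.13, 4.28], [0.06, 2.93], [-2.69, 2.69]. Speed limits (rad/s): [2.22, 2.22, 2.79, 3.14, 3.14, 3.14].

INTERFACE

Orientations are given as a rotation vector (axis times angle).
In Python, from cell import bot, monitor, cams gives the robot as it stands. Calls block until the motion is done:
- bot.movep(position, orientation): joint-space move of the TCP to a pose.
- bot.line_to(position, orientation=None, vel=150): straight line of the TCP; orientation=None keeps the orientation; vel is the mean speed in mm/s.
- bot.move_j(angles): joint-space move.
- bot.open_gripper() and bot.close(f_grip=None): open the fingers fully, or close them until they stop; f_grip is the grip in N (None keeps the last).
- bot.dwell(seconds).
- bot.ik(position, orientation): joint angles nearest the present ones, or None.
- monitor.sense(): the state.
- cams.camera(name): name is "scene" or "top" or "wrist"; returns (picture, depth): 384x512x3 uint8, blue, green, red; 384x512 float32, mm along the optical axis (not along the pixel's ray), 0 where there is no reading.
- cams.calibration(name): a dict with "mtx" (3x3 intrinsics, pixels), "dist" ([k1, k2, p1, p2, k3] as OpenCV has them; the pictures are not rectified), "xyz" and "attitude" of the camera in the world. Camera axes: x right, y down, z forward; pixel columns grow to the right and rows downward; lengths in mm; the calibration is good to about 2 mm. A picture is of the moment at which its call begins: read the wrist's pose just before it. calibration takes no time and is no camera call; for the wrist camera it gives the pose at the moment of the call.
A pose or a line that the arm cannot do raises bot.MotionError and nothing moves.
- bot.close_job(): hands the job in, once; it reports no verdict.
The state is a dict: "clock": time; "joints": joint angles; "qvel": joint speeds; "joint_torque": joint torques, N m; "position": TCP position; "orientation": TCP orientation; "force": force on the tool from outside, world axes, zero at the start; "wrist_torque": the same for the moment, N m; "grip_width": opening from 0.0 (shut) to 1.0 (fully open).
Only numpy, scipy, OpenCV 4.12 (cv2) and the standard library are available. Lean on these libraries where they do the work, as an engineer would, in place of code of your own. Each camera call takes 0.05 s, during which the arm holds its last target. There are 200 camera calls.

## Working session

There is one attempt and no reset: what is moved stays moved. The work goes in short steps, each a Python script; the robot and the scene stay as the last script left them, time stands still between calls to the robot, and variables do not carry over. Pictures are saved under pics/ and viewed, about 8 in all and at most 12, crops included, and the job is handed in when it is done.

```bash
ls; mkdir -p pics; python3 - <<'E'
from cell import bot, monitor, cams
import cv2, numpy as np
for n in("top","scene"):
    p,d=cams.camera(n); cv2.imwrite(f"pics/{n}0.png",p); np.save(f"pics/{n}0.npy",d)
    c=cams.calibration(n); print(n,c)
s=monitor.sense(); print(s)
E
```

```text
pics
top {'mtx': array([[412.25082933,   0.        , 259.42296746],
       [  0.        , 412.25082933, 193.69938291],
       [  0.        ,   0.        ,   1.        ]]), 'dist': array([-0.01212478,  0.        ,  0.        ,  0.        ,  0.        ]), 'xyz': array([ 381.00525258,  -20.99459429, 1662.72839273]), 'attitude': array([-2.18560155,  2.15006438, -0.07985764])}
scene {'mtx': array([[454.19148518,   0.        , 254.55608081],
       [  0.        , 454.19148518, 191.36208608],
       [  0.        ,   0.        ,   1.        ]]), 'dist': array([-0.01779494,  0.        ,  0.        ,  0.        ,  0.        ]), 'xyz': array([1163.67828558, -574.32851496, 1425.62123426]), 'attitude': array([-2.36713292, -1.05034582,  0.29784329])}
{'clock': 0.1, 'joints': array([-1.31260807e+00,  4.91464065e-01,  1.55938041e+00,  2.28405028e-05,
        1.09173096e+00, -1.05593975e-01]), 'qvel': array([ 0.0003301 , -0.00071288, -0.00027885,  0.00047477, -0.0018739 ,
        0.00087438]), 'joint_torque': array([ 3.37296842e-03, -6.13623190e+01, -2.58608115e+01,  6.93480601e-02,
        4.69425658e-02, -7.55608926e-05]), 'position': array([ 222.34857415, -583.84411139,  182.74487542]), 'orientation': array([ 2.02336697,  0.37315457, -2.02347952]), 'force': array([ 0.66246514, -0.34483859,  0.14885357]), 'wrist_torque': array([-0.00305326,  0.04928007, -0.00116191]), 'grip_width': 0.9991283102359727}
```

View pics/top0.png

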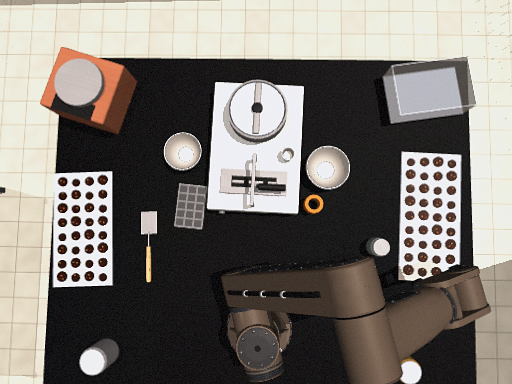

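View pics/scene0.png

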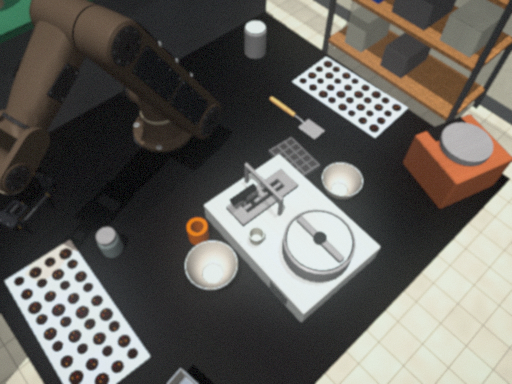

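```bash
cat > h.py <<'E'
from cell import bot, monitor, cams
import cv2, numpy as np
from scipy.spatial.transform import Rotation as R
def cloud(d,c):
    """world point per pixel from depth"""
    v,u=np.indices(d.shape); uv=np.stack([u,v],-1).reshape(-1,1,2).astype(float)
    n=cv2.undistortPoints(uv,c["mtx"],c["dist"]).reshape(*d.shape,2)
    P=np.concatenate([n,np.ones(d.shape+(1,))],-1)*d[...,None]
    return P@R.from_rotvec(c["attitude"]).as_matrix().T+c["xyz"]
E
python3 - <<'E'
from h import *
p=cv2.imread("pics/top0.png"); d=np.load("pics/top0.npy"); c=cams.calibration("top")
W=cloud(d,c)
print("centre",W[182,253],W[187,272],W[220,200])
sub=np.zeros(d.shape,bool); sub[75:222,200:312]=1
z=W[...,2]
m=sub&(abs(z-100)<9); 
q=W[m][:,:2].astype(np.float32); print("deck",m.sum(),np.median(z[m]),cv2.minAreaRect(q))
g=np.zeros(d.shape,bool); g[145:212,215:292]=1
b=g&(z>185)&(z<225); q=W[b]; print("bar",b.sum(),q.mean(0),q.min(0),q.max(0))
print(cv2.fitLine(q[:,:2].astype(np.float32),cv2.DIST_L2,0,.01,.01).ravel())
k=g&(p.max(2)<60); q=W[k&(z>150)&(z<185)]; print("handle",len(q),q.mean(0),q.min(0),q.max(0))
big=cv2.resize(p[140:216,205:305],None,fx=7,fy=7,interpolation=cv2.INTER_CUBIC); cv2.imwrite("pics/c1.png",big)
E
```

```text
centre [553.36799795  27.07179287 204.17109004] [539.70366844 -41.25394204 174.15695232] [419.02544246 239.34578506  35.14923529]
deck 7014 100.39421638571264 ((705.2817993164062, 23.362045288085938), (349.9658508300781, 499.6753234863281), 87.9273681640625)
bar 178 [563.76447414  28.21749009 203.4969838 ] [474.21146438  20.88276075 194.23745605] [659.9713448   36.91718277 212.86853237]
[ 9.9936002e-01 -3.5771366e-02  5.6376447e+02  2.8217489e+01]
handle 166 [539.87000238 -37.38138752 174.09718328] [528.92436264 -84.91889287 159.68733511] [555.22034046   9.66646619 184.00623063]
```

View pics/c1.png

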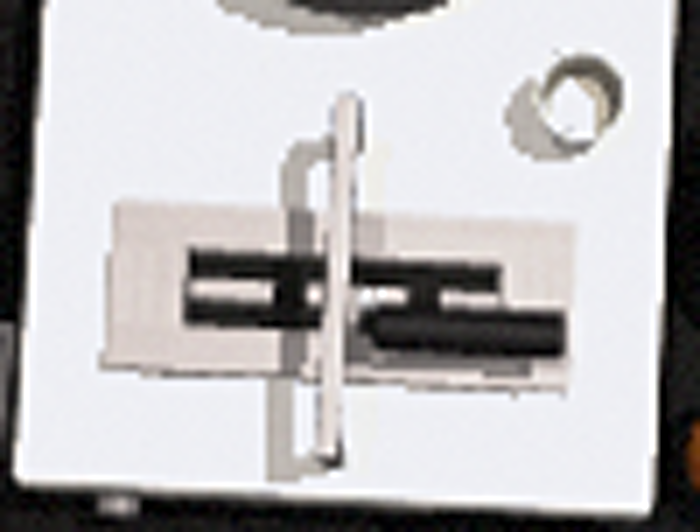

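```bash
cat >> h.py <<'E'
def ray(uv,z,c):
    n=cv2.undistortPoints(np.array(uv,float).reshape(-1,1,2),c["mtx"],c["dist"]).reshape(-1,2)
    r=np.c_[n,np.ones(len(n))]@R.from_rotvec(c["attitude"]).as_matrix().T
    return c["xyz"]+r*((z-c["xyz"][2])/r[:,2])[:,None]
YAW=-0.0360
G=np.array([567.,28.])
A=np.array([[np.cos(YAW),-np.sin(YAW)],[np.sin(YAW),np.cos(YAW)]])
def w(x,y,z): return np.r_[G+A@[x,y],z]
def g(P): return (np.atleast_2d(P)[:,:2]-G)@A
def ori(s=1):
    ty=np.r_[s*A[:,0],0]; tx=np.array([0,0,-1.]); return R.from_matrix(np.c_[tx,ty,np.cross(tx,ty)]).as_rotvec()
E
python3 - <<'E'
from h import *
c=cams.calibration("top"); W=cloud(np.load("pics/top0.npy"),c)
px=lambda a:[(205+(x+.5)/7-.5,140+(y+.5)/7-.5) for x,y in a]
print("cross edges 2nd(l,r),1st(l,r)",g(ray(px([(275,292),(305,292),(408,296),(440,296)]),116,c)).round(1))
print("lanes ends far l, far r, near l",g(ray(px([(188,263),(500,277),(185,310)]),116,c)).round(1))
print("handle ends top",g(ray(px([(372,327),(566,335)]),170,c)).round(1))
print("pot top",g(ray(px([(583,95)]),145,c)).round(1))
dr=W[80:140,225:292].reshape(-1,3); dr=dr[dr[:,2]>120]; print("drum z",np.percentile(dr[:,2],[50,95,100]),"min x",np.percentile(g(dr)[:,0],[0.5,2]))
o0=monitor.sense()["orientation"]
for s in(1,-1):
    q=bot.ik(w(-40,-75,330),ori(s)); print(s,q)
E
```

```text
cross edges 2nd(l,r),1st(l,r) [[ -2.3  36.5]
 [ -1.5  20.3]
 [ -0.8 -35.3]
 [  0.1 -52.5]]
lanes ends far l, far r, near l [[ 11.   84.4]
 [ 12.  -84.3]
 [-14.6  84.6]]
handle ends top [[ -24.4  -18.2]
 [ -23.4 -119.1]]
pot top [[ 108.1 -123.1]]
drum z [ 178.68654067  196.02030042 1662.72839273] min x [-184.1108114   156.39796458]
1 [-2.12127080e-01  2.26310953e-01  1.57347948e+00 -4.44089210e-16
  1.34180222e+00 -1.76127080e-01]
-1 None
```

```bash
sed -i 's/G=np.array(\[567.,28.\])/G=np.array([565.5,28.])/' h.py; python3 - <<'E'
from h import *
s=monitor.sense(); P=s["position"]
bot.line_to([P[0],P[1],320],vel=250)
bot.movep(w(-60,-40,340),ori())
bot.dwell(.2)
c=cams.calibration("wrist"); p,d=cams.camera("wrist")
np.savez("pics/w1.npz",d=d,**c); cv2.imwrite("pics/w1.png",p)
s=monitor.sense(); print(s["clock"],s["position"],w(-60,-40,340),s["force"],c["xyz"])
E
```

```text
3.3333 [504.12409812 -10.18877666 339.92100159] [504.09918682  -9.81454933 340.        ] [-0.1020321  -0.06087323  0.14603836] [508.06928282  74.01586798 541.28649426]
```

View pics/w1.png

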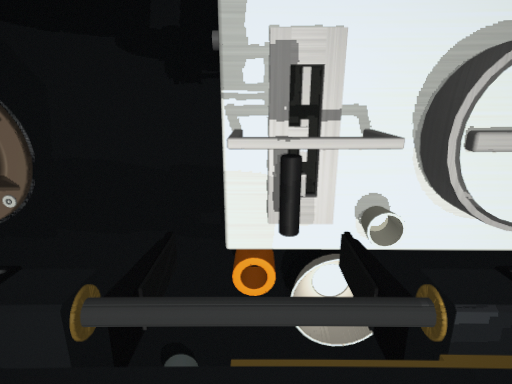

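```bash
python3 - <<'E'
from h import *
p=cv2.imread("pics/w1.png"); f=np.load("pics/w1.npz"); c={k:f[k] for k in("mtx","dist","xyz","attitude")}
W=cloud(f["d"],c); z=W[...,2]
m=np.zeros(z.shape,bool); m[125:160,222:412]=1
q=W[m&(z>198)&(z<209)]; print("bar",len(q),q[:,2].mean(),g(q).mean(0),g(q).min(0),g(q).max(0))
v=cv2.fitLine(g(q).astype(np.float32),cv2.DIST_L2,0,.01,.01).ravel(); print(v)
m[:]=0; m[150:242,270:305]=1
q=W[m&(z>168)&(z<182)&(p.max(2)<70)]; a=g(q); print("handle",len(q),q[:,2].max(),a.mean(0),np.percentile(a,[1,99],axis=0)); print(cv2.fitLine(a.astype(np.float32),cv2.DIST_L2,0,.01,.01).ravel())
b=cv2.resize(p[50:250,255:355],None,fx=3,fy=3,interpolation=cv2.INTER_CUBIC)
cv2.imwrite("pics/w1c.png",cv2.convertScaleAbs(b,alpha=1.0))
E
```

```text
bar 2123 202.8091378886782 [ 2.37498418 -1.6705841 ] [-91.34297919  -8.17463446] [93.83533367  4.67953737]
[ 9.9999726e-01 -2.3417389e-03  2.3749843e+00 -1.6705841e+00]
handle 1521 178.07398510759333 [-21.08675551 -66.56247568] [[ -31.99068701 -116.36817149]
 [  -9.07253214  -20.66419816]]
[ 1.5457073e-04  1.0000000e+00 -2.1086756e+01 -6.6562477e+01]
```

View pics/w1c.png

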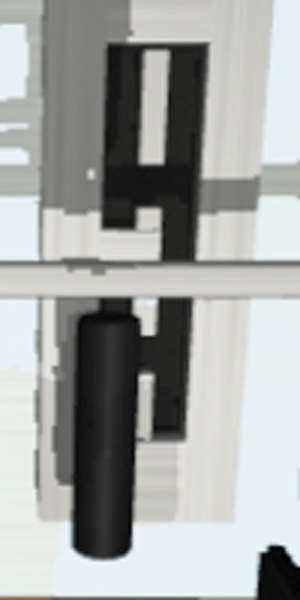

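```bash
sed -i 's/G=np.array(\[565.5,28.\])/G=np.array([565.8,26.7])/' h.py; python3 - <<'E'
from h import *
f=np.load("pics/w1.npz"); c={k:f[k] for k in("mtx","dist","xyz","attitude")}
px=lambda a:[(255+(x+.5)/3-.5,50+(y+.5)/3-.5) for x,y in a]
print(g(ray(px([(152,165),(152,206),(146,336),(146,372),(190,45),(170,438),(125,45)]),116,c)).round(1))
# approach: hold rear half, 30 mm off centre
xh,yh=-21,-67
bot.line_to(w(xh,yh-30,340),ori(),vel=250)
bot.line_to(w(xh,yh-30,145),vel=150)
s=monitor.sense(); print(s["clock"],s["position"],s["force"])
bot.close(15)
bot.dwell(.1)
s=monitor.sense(); print(s["clock"],s["grip_width"]*95,s["position"],g(s["position"]),s["force"])
E
```

```text
[[  1.1  36.8]
 [  1.9  20. ]
 [  1.7 -36.3]
 [  2.3 -52.7]
 [ 14.5  83.4]
 [ 14.7 -83.8]
 [-12.   83.5]]
5.2167 [541.62940049 -69.50653668 145.71382117] [ 0.66043765 -0.43724084  0.00453041]
6.8333 0.5410466862035442 [541.46500566 -69.55453309 145.19133101] [[-20.8548122  -97.06803747]] [-1.12430668  0.10687849  4.01442598]
```

```bash
python3 - <<'E'
from h import *
p,d=cams.camera("wrist"); t,_=cams.camera("top")
b=np.hstack([cv2.resize(p,(512,384)),cv2.resize(t[140:216,215:265+20],(270,384))[:, :]])
cv2.imwrite("pics/w2.png",b)
s=monitor.sense(); print(s["grip_width"],s["force"],s["orientation"],ori(),s["clock"])
E
```

```text
0.004574696178695627 [-0.94374097 -0.41198727  2.94888178] [ 1.23572125  1.19162159 -1.23548119] [ 1.23566428  1.19196228 -1.23566428] 6.9333
```

View pics/w2.png

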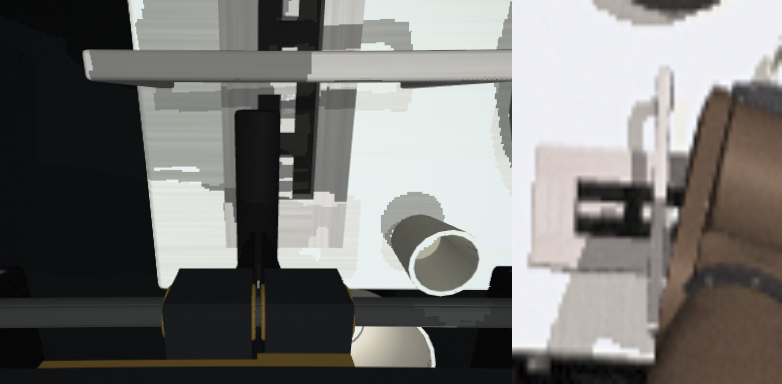

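```bash
python3 - <<'E'
from h import *
c=cams.calibration("wrist"); p,d=cams.camera("wrist"); W=cloud(d,c)
np.savez("pics/w3.npz",d=d,**c);cv2.imwrite("pics/w3.png",p)
for r in range(100,384,12): print(r,d[r,258],W[r,258,2].round(1),g(W[r,258]).round(1), d[r,246],W[r,246,2].round(1),g(W[r,246]).round(1))
print(g(ray([(258,110)],172,c)), monitor.sense()["clock"])
b=cv2.convertScaleAbs(p[90:384,150:370],alpha=3,beta=30); cv2.imwrite("pics/w3c.png",cv2.resize(b,None,fx=2,fy=2))
E
```

```text
100 233.76614 102.1 [[-19.8 -14.2]] 220.40709 116.1 [[-28.  -14.1]]
112 164.77364 176.1 [[-19.9 -19.6]] 166.82593 173.9 [[-26.1 -19.7]]
124 165.7391 176.9 [[-19.9 -25.5]] 166.36028 176.2 [[-26.1 -25.6]]
136 167.29965 177.2 [[-19.9 -31.6]] 170.18738 174.2 [[-26.2 -31.9]]
148 171.07231 175.2 [[-19.9 -38.1]] 171.85265 174.4 [[-26.3 -38.2]]
160 171.51163 176.7 [[-19.9 -44.3]] 172.88364 175.3 [[-26.4 -44.5]]
172 174.19975 176.0 [[-19.9 -51. ]] 175.34825 174.8 [[-26.5 -51.2]]
184 175.74512 176.4 [[-19.9 -57.6]] 177.71935 174.5 [[-26.5 -58.1]]
196 177.92172 176.3 [[-19.9 -64.5]] 180.17258 174.1 [[-26.6 -65.1]]
208 180.1096 176.2 [[-19.9 -71.5]] 181.76357 174.6 [[-26.7 -72.1]]
220 182.55399 175.9 [[-19.9 -78.8]] 183.68062 174.9 [[-26.8 -79.2]]
232 183.2318 177.3 [[-19.9 -85.6]] 185.01619 175.7 [[-26.8 -86.3]]
244 171.64644 189.9 [[-19.9 -87.1]] 168.26186 193.0 [[-26.2 -85.6]]
256 158.49986 203.7 [[-20. -87.]] 154.90665 206.9 [[-25.7 -85.3]]
268 149.49242 213.4 [[-20.  -88.1]] 144.77753 217.6 [[-25.4 -85.7]]
280 151.28613 213.5 [[-20.  -94.4]] 91.044754 266.5 [[-23.5 -61.8]]
292 149.08186 217.1 [[-20.  -98.5]] 84.90776 272.8 [[-23.2 -61.5]]
304 88.30593 270.8 [[-20.1 -66.6]] 80.54822 277.5 [[-23.1 -61.9]]
316 88.789955 271.4 [[-20.1 -70.1]] 80.804825 278.2 [[-23.1 -64.9]]
328 416.0842 -0.8 [[ -19.7 -296.3]] 81.37918 278.6 [[-23.1 -68.1]]
340 420.31927 0.2 [[ -19.7 -314. ]] 83.32685 277.9 [[-23.2 -72.4]]
352 426.06924 0.2 [[ -19.7 -333.1]] 83.93374 278.3 [[-23.2 -75.8]]
364 80.57011 281.9 [[-20.1 -76.1]] 80.47299 282.0 [[-23.1 -76. ]]
376 71.67107 289.8 [[-20.1 -71.6]] 71.80523 289.7 [[-22.8 -71.7]]
[[-19.89013692 -18.75220127]] 6.9833
```

View pics/w3c.png

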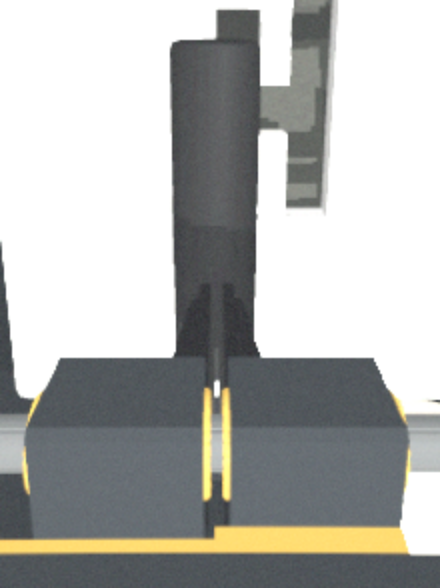

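```bash
python3 - <<'E'
from h import *
f=np.load("pics/w1.npz"); c={k:f[k] for k in("mtx","dist","xyz","attitude")}
print(c["mtx"][0,0])
W=cloud(f["d"],c); z=W[...,2]
m=(z>300); 
for lo,hi in((100,180),(335,400)):
    q=W[:, lo:hi].reshape(-1,3); q=q[(q[:,2]>280)&(q[:,2]<420)]; i=q[:,2].argsort()[:400:40]; print(np.c_[q[i,2],g(q[i])].round(1))
p,d=cams.camera("scene"); cv2.imwrite("pics/s2.png",cv2.resize(p[130:260,170:330],None,fx=4.5,fy=4.5,interpolation=cv2.INTER_CUBIC))
E
```

```text
321.4053947709795
[[ 370.6 -107.3  -33.3]
 [ 373.1 -106.9  -36.5]
 [ 374.9 -110.8  -27.6]
 [ 376.5 -107.3  -30.5]
 [ 378.4 -108.8  -27.9]
 [ 379.7 -112.9  -28.4]
 [ 381.2 -110.1  -27.2]
 [ 382.9 -106.8  -44.5]
 [ 384.  -106.7  -33.6]
 [ 385.6 -107.1  -43.5]]
[[371.1  -7.2 -28.2]
 [373.1 -11.6 -36.7]
 [375.4 -11.7 -43.1]
 [376.5 -11.6 -33.8]
 [378.3  -7.5 -28.1]
 [379.6 -11.5 -37.7]
 [381.6 -11.6 -42.8]
 [382.9 -11.5 -41.5]
 [384.3  -5.5 -27.7]
 [385.6 -11.7 -48. ]]
```

View pics/s2.png

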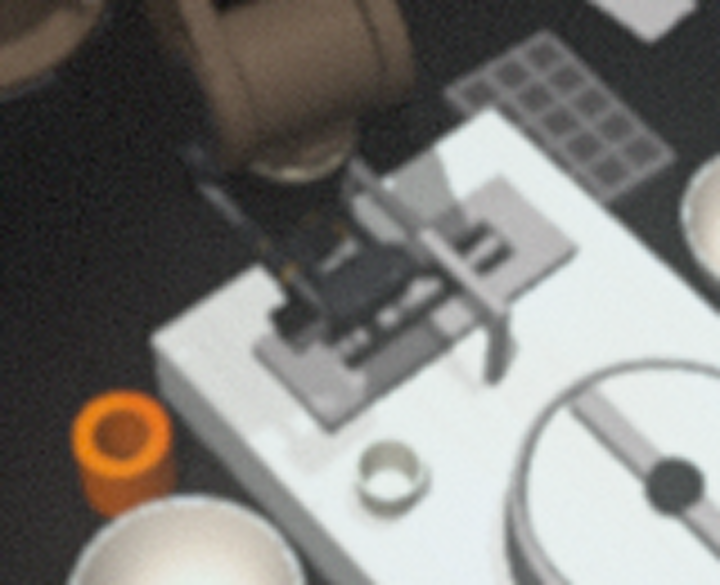

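```bash
python3 - <<'E'
from h import *
def tips(n):
    c=cams.calibration("wrist"); s=monitor.sense(); p,d=cams.camera("wrist"); np.savez(f"pics/{n}.npz",d=d,**c); cv2.imwrite(f"pics/{n}.png",p)
    W=cloud(d,c); q=W[(d>0)&(W[...,2]>212)&(W[...,2]<330)]; a=g(q); k=(abs(a[:,1]+97)<16)&(abs(a[:,0]+21)<75); q=q[k];a=a[k]
    i=q[:,2].argsort()[:300:30]; print(n,s["clock"],s["grip_width"],s["position"],s["force"]); print(np.c_[q[i,2],a[i]].round(1).tolist())
P=w(-21,-97,240)
bot.line_to(P,vel=250); tips("t_shut")
bot.open_gripper(); tips("t_open")
print(monitor.sense()["clock"])
E
```

```text
t_shut 7.5667 0.007795028509682738 [541.04671682 -69.33955747 239.75389016] [-0.39655069 -0.11268826 -0.1426262 ]
[[271.0, -19.1, -87.1], [274.0, -19.7, -87.0], [276.2, -22.0, -87.2], [278.8, -22.5, -85.5], [280.7, -17.0, -85.2], [282.5, -24.6, -85.0], [284.1, -19.2, -87.1], [285.5, -26.7, -85.3], [286.8, -22.9, -85.3], [288.2, -14.1, -85.2]]
t_open 9.15 1.0000457078713563 [541.31286303 -69.4794884  240.00529259] [0.3056786  0.38739436 0.90555881]
[[270.8, -68.1, -93.0], [272.0, -67.8, -99.4], [272.8, 27.5, -92.1], [273.5, 27.6, -103.2], [274.0, 30.2, -86.0], [274.7, 32.2, -85.7], [275.4, 27.7, -87.8], [276.0, 27.5, -94.3], [276.7, -67.6, -105.3], [277.3, 28.9, -87.6]]
9.2
```

View pics/t_shut.png

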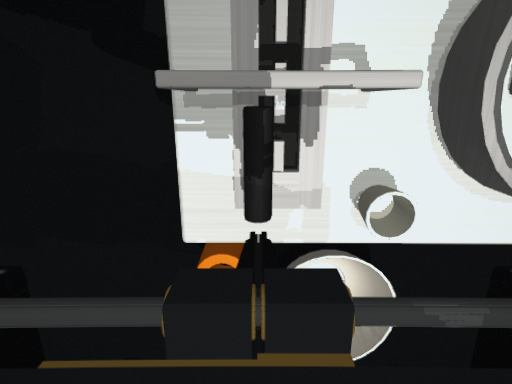

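The finger tips really sit about 31 mm above the reported TCP, both open and shut. I'll lower by that amount and check the grip width.

```bash
cat >> h.py <<'E'
ZT=114.   # reported TCP z for tips at 145 (tips sit 31 mm above the reported TCP)
def st(t=""):
    s=monitor.sense(); F=s["force"]; f=np.r_[A.T@F[:2],F[2]]
    print(t,"t%.2f"%s["clock"],"g",g(s["position"])[0].round(1),"z%.1f"%s["position"][2],"f",f.round(1),"w%.1f"%(s["grip_width"]*95)); return f
E
python3 - <<'E'
from h import *
bot.line_to(w(-20.5,-97,150),vel=200); st()
bot.line_to(w(-20.5,-97,ZT),vel=100); st()
bot.close(20); f=st("closed")
E
```

```text
t9.80 g [-20.  -97.1] z150.7 f [-0.4  0.2  1.1] w95.0
 t10.31 g [-20.1 -97.1] z114.7 f [ 0.3  0.8 -0.2] w94.9
closed t11.40 g [-20.7 -97. ] z113.9 f [-1.1  0.7  0.4] w25.6
```

```bash
cat >> h.py <<'E'
def cross(x0,x1,ys,lim=7):
    """try to lean the lever across from x0 towards x1 at each hand y in ys; stop at wall contact"""
    sg=np.sign(x1-x0)
    for y in ys:
        bot.line_to(w(x0,y,ZT),vel=40); st(f"at y={y}")
        for x in np.r_[x0+sg*np.arange(3,17,2.5),x1]:
            bot.line_to(w(x,y,ZT),vel=40 if abs(x-x0)<17 else 80)
            f=st(f"  x={x}")
            if abs(f[0])>lim and -sg*f[0]>0: break
        else: return y
    return None
E
python3 - <<'E'
from h import *
print(cross(-20.5,20.5,[-74,-77,-71]))
E
```

```text
at y=-74 t12.12 g [-20.5 -73.7] z114.0 f [-1.9 -0.8  2.2] w25.7
  x=-17.5 t12.38 g [-17.1 -74.1] z114.2 f [-1.  -0.7  5.4] w25.8
  x=-15.0 t12.62 g [-14.5 -74.1] z114.5 f [-1.8 -0.3  7.9] w25.7
  x=-12.5 t12.88 g [-11.8 -74.2] z114.7 f [-2.  -0.7  8.7] w25.3
  x=-10.0 t13.12 g [ -9.2 -74.2] z114.8 f [-2.1 -0.5  9.5] w25.2
  x=-7.5 t13.38 g [ -6.5 -74.2] z114.9 f [-1.2 -0.6 10.4] w25.4
  x=-5.0 t13.62 g [ -4.  -74.3] z115.0 f [-1.3 -0.9 11.8] w25.6
  x=20.5 t14.09 g [ 20.8 -74. ] z113.8 f [ 2.4  0.3 -0. ] w25.5
-74
```

```bash
python3 - <<'E'
from h import *
bot.line_to(w(20.5,-52,ZT),vel=60); st()
bot.line_to(w(20.5,-29.5,ZT),vel=60); st()
bot.dwell(.1); st()
bot.open_gripper(); st("open")
bot.line_to(w(20.5,-32,ZT+120),vel=200)
c=cams.calibration("wrist"); p,d=cams.camera("wrist"); np.savez("pics/w5.npz",d=d,**c); cv2.imwrite("pics/w5.png",p)
W=cloud(d,c); z=W[...,2]; a=g(W.reshape(-1,3)).reshape(*z.shape,2)
k=(p.max(2)<75)&(z>168)&(z<182)&(abs(a[...,1])<75)&(abs(a[...,0])<50)
h=a[k]; print("handle",len(h),h.mean(0),np.percentile(h,[1,99],axis=0)); b=a[(z>198)&(z<208)&(abs(a[...,1])<15)&(abs(a[...,0])<93)]
print("bar",b.mean(0),np.percentile(b,[1,99],axis=0)); st()
E
```

```text
t14.61 g [ 20.4 -51.3] z114.0 f [ 1.7  0.6 -0.3] w25.5
 t15.13 g [ 20.4 -28.9] z113.9 f [1.3 0.9 0. ] w25.4
 t15.23 g [ 20.4 -29.2] z113.9 f [ 0.8  1.1 -0.5] w25.6
open t16.45 g [ 20.5 -29.5] z114.0 f [-0.6 -0.8 -0.4] w95.1
handle 2858 [21.67434332  3.85205867] [[  9.78959509 -48.25785358]
 [ 33.3188681   47.85825773]]
bar [0.64457231 0.34930175] [[-88.84873526  -6.03074382]
 [ 90.92780515   5.8504102 ]]
 t17.25 g [ 19.9 -32. ] z232.6 f [ 0.8  0.  -0. ] w94.9
```

View pics/w5.png

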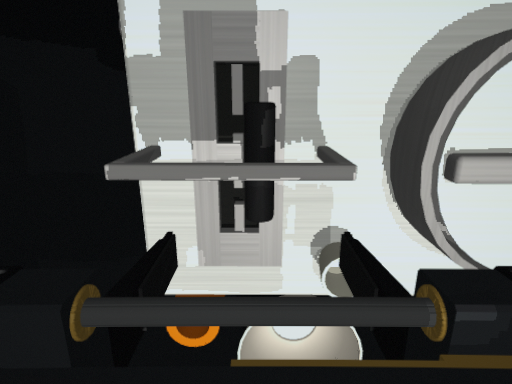

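```bash
python3 - <<'E'
from h import *
bot.line_to(w(21.,30.5,ZT+125),vel=200)
bot.line_to(w(21.,30.5,150),vel=180)
bot.line_to(w(21.,30.5,ZT),vel=100); st("down")
bot.close(20); f=st("closed")
r=cross(21.,-20.5,[59.,62.,56.,65.,68.]); print(r)
E
```

```text
down t18.87 g [21.4 30.5] z114.7 f [-0.   0.3  1.3] w94.6
closed t19.96 g [21.1 30.5] z114.0 f [-0.1  0.9  0.1] w25.3
at y=59.0 t20.82 g [21.  59.2] z114.0 f [ 0.4 -0.9 -1.1] w25.5
  x=18.0 t21.07 g [18.2 59. ] z114.4 f [1.8 0.7 1.1] w25.3
  x=15.5 t21.32 g [15.8 59.1] z114.5 f [1.4 1.1 5.6] w25.3
  x=13.0 t21.57 g [13.5 59.1] z114.7 f [2.3 0.6 7.6] w25.4
  x=10.5 t21.82 g [11.1 59.2] z114.9 f [1.5 1.9 9.2] w25.3
  x=8.0 t22.07 g [ 8.7 59.2] z115.0 f [1.6 0.7 9.9] w25.4
  x=5.5 t22.32 g [ 6.2 59.2] z115.1 f [ 1.4  2.1 10.2] w25.4
  x=-20.5 t22.80 g [-20.8  59. ] z113.9 f [-2.6  1.7  3.2] w25.5
59.0
```

```bash
python3 - <<'E'
from h import *
bot.line_to(w(-20.5,98,ZT),vel=70); st()
for y in np.arange(100,114,1.5):
    bot.line_to(w(-20.5,y,ZT),vel=30); f=st(f"y={y}")
    if f[1]<-9: break
bot.dwell(.1); st()
bot.open_gripper(); st("open")
bot.line_to(w(-20.5,g(monitor.sense()["position"])[0][1],ZT+126),vel=200)
bot.line_to(w(-60,60,330),vel=200); bot.dwell(.2)
c=cams.calibration("wrist"); p,d=cams.camera("wrist"); cv2.imwrite("pics/w6.png",p)
W=cloud(d,c); z=W[...,2]; a=g(W.reshape(-1,3)).reshape(*z.shape,2)
k=(p.max(2)<75)&(z>168)&(z<182)&(a[...,1]<140)&(a[...,1]>0)&(abs(a[...,0])<50)
h=a[k]; print("handle",len(h),h.mean(0),np.percentile(h,[1,99],axis=0)); b=a[(z>198)&(z<208)&(abs(a[...,1])<15)&(abs(a[...,0])<93)]
print("bar",b.mean(0),np.percentile(b,[1,99],axis=0)); st()
E
```

```text
t23.51 g [-20.5  98.5] z114.1 f [-2.3  0.9  2.5] w25.5
y=100.0 t23.76 g [-20.5  99.8] z114.0 f [-1.3 -1.8  0.1] w25.5
y=101.5 t24.01 g [-20.6 101.3] z113.9 f [-1.1 -3.2  0.1] w25.9
y=103.0 t24.26 g [-20.5 103. ] z113.9 f [-1.7 -2.7 -1.5] w25.4
y=104.5 t24.51 g [-20.5 104.6] z114.0 f [-1.3 -2.3 -0.9] w25.5
y=106.0 t24.76 g [-20.5 106.1] z114.0 f [-1.8 -1.9 -1.7] w25.7
y=107.5 t25.01 g [-20.6 107.4] z113.9 f [-1.1 -3.3 -2.5] w25.9
y=109.0 t25.26 g [-20.6 108.5] z113.7 f [-0.4 -7.6 -3.3] w25.7
y=110.5 t25.51 g [-20.7 109.6] z113.5 f [ 0.5 -9.2 -5.5] w25.5
 t25.61 g [-20.7 109.5] z113.6 f [ 1.1 -9.6 -4.3] w25.3
open t26.82 g [-20.5 110.5] z114.0 f [-0.1 -0.4 -0.6] w94.8
handle 1810 [-21.00999965  76.64335966] [[-32.30287903  27.03635975]
 [ -8.7486916  122.72774523]]
bar [-0.73790563  1.11099264] [[-90.57236058  -5.75331762]
 [ 90.88110971   5.96425219]]
 t28.56 g [-60.   60.3] z329.0 f [ 0.2  0.8 -0.8] w94.7
```

View pics/w6.png

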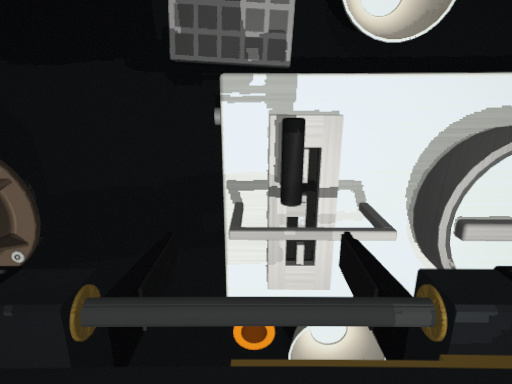

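```bash
python3 -c "
from h import *
st(); bot.close_job()"
```

```text
t28.56 g [-60.   60.3] z329.0 f [ 0.2  0.8 -0.8] w94.7
the job is handed in; nothing more can be done
```

The lever is home in the run slot and released, and I handed the job in at 28.6 s with the hand about 150 mm clear of it.

**Path:**
1. I gripped the rear half of the handle and crossed into the far lane at y ≈ -44.5 mm, on the first try.
2. I stood the lever under the hoop. The wrist camera put its centre within about 0.5 mm of the hoop's line. I let go completely and lifted over.
3. I gripped the front half and crossed back at y ≈ +29 mm, also on the first try. Then I pushed along the near lane to the end stop, where the force rose from about 2.5 N to 9.6 N, and let go.

**Last check:** the final wrist picture puts the handle centre at about x -21, y +75 to +76 mm, which matches the run end. The largest force I sampled was about 12 N. The mould, both bowls, the label roll and the drum in that picture, as far as they are in view, look undisturbed. I did not take a last look at the jar, pot or spatula, but the hand did not go near them.

**Disagreements:**
- **Finger tips:** they sit about 31 mm higher than the reported TCP. My first close therefore shut just above the handle, touching it with about 4 N, and did not visibly move it. I measured the offset and corrected for it.
- **Gate position:** the top and wrist cameras disagreed on it by about 2 mm, which was within the play.

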